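# Clamp a phone for bonding: three clicks and hold

## Task

Lay the phone, screen up, squarely and centred on the clamp's narrow raised bed, between the fixed stop and the sprung pad, setting it down gently rather than dropping it, and let go of it. Then press the clamp's lever down exactly three clicks (never a fourth), so that the phone is squeezed between pad and stop, and keep the lever held down there: it springs back if released, so finish while still holding it at the third click. Leave the screwdriver, the jar and the parts tray where they are.

Things in the scene. Friction and masses are not known exactly. Their poses are not given: they have to be found in the camera images.
- phone: Compact phone, a slab 58 (x) x 120 (y) x 9 (z) mm, 0.11 to 0.2 kg, aluminium edge and black screen on top. Origin: centre of its underside; y is its long axis, z up out of the screen. It starts screen up, lying on a low rubber rest block (32 x 90 mm, 20 mm high) to the right of the clamp and overhanging it on all sides. Either end may go to the stop.
- fixture: Clamp fixed to the bench. Origin: on the bench below the middle of the bed; y runs along the bed from pad to stop, z up; the lever sticks out to -x beside the pad end. Base plate 110 (x) x 260 (y) x 12 mm, y -170 to +90. The bed: upright block 34 (x) x 100 (y) mm, top 60 mm above the bench. Lever's bearing tower: y -157 to -127, x -40 to +77 mm, up to 115 mm high.
- bed_top (a point): Centre of the bed's flat top, 60 mm above the bench, axes as the fixture. The phone's underside rests here, its long side along y, overhanging the bed on all sides.
- pad: Sprung pad facing the stop, 46 mm wide, 12 thick, top 70 mm above the bench. Origin: on the bench plane (z = 0) below the middle of its face; axes as the fixture. With the lever up its face is 65 mm from the bed's middle (-y): the opening is 130 mm. Each click moves it 5 mm towards the stop; from the second click on it presses the phone home on the stop, yielding 1.5 N per mm.
- handle_top (a point): Middle of the top face of the lever's finger plate, 102 mm along the arm from the pivot, the place to press. About 130 mm above the bench with the lever up, 80 mm at the third click.
- driver: Bystander: screwdriver lying on the bench, about 200 mm long, yellow handle. Origin near its middle on the underside; x is its length.
- jar: Bystander: small screw jar, 48 mm across, 50 mm high, black cap. Origin: centre of its underside.
- tray: Bystander: open grey parts tray with compartments, 100 x 140 x 22 mm. Origin: centre of its underside.
- lever_turn (a joint): Lever angle, rad: 0 at rest (arm 30 degrees up), growing as its end is pressed down. Clicks at 0.175, 0.349, 0.524 (third; arm level), 0.698, 0.873 (end). Pressed at the finger plate, the force climbs slowly to 8 to 13 N, falls by 4 to 8 N within the last 0.05 rad as it drops into each click, then climbs again. A spring lifts it from any click back to 0 on release.
- lever: The lever's arm: steel bar 12 mm wide, 8 thick, with a black finger plate 36 long x 30 wide x 10 mm thick at its end, 120 mm from the pivot. Origin on the pivot (fixture x 0, y -142, z 75 mm, level along y); axes as the fixture when the lever is up (its arm then runs to -x and 30 degrees up), turning with it.
- stop_face (a point): Middle of the fixed end stop's face towards the phone, 65 mm from the bed's middle on the +y side, 64 mm above the bench; axes as the fixture. The stop is 46 mm wide, 12 thick, its top 68 mm above the bench (8 above the bed).

How it is judged:
By the outcome, as a careful person would: the job done as asked, in the order asked, and still so for the second after the job is handed in, while the arm keeps its last pose, push and grip.
It also fails if it takes over 72 s, if anything falls off the work surface, if the arm or the gripper's body presses on something with over 40 N, if the wrist force passes 120 N, or if a joint passes its speed limit or range.

## Robot

A 6-joint arm with a two-finger parallel gripper is mounted at the origin on the work surface. World frame = base frame: x ahead of the robot, y to its left, z up, the work surface at z = 0. Lengths are in mm, angles in rad, forces in N, time in s.
With the tool pointing down it reaches from about 425 to 950 mm from the base axis. Payload 14.7 kg.
Tool frame: the origin (TCP) lies at the very end of the fingers, on their centre line; the grasp point (between the pads) lies 19 mm behind it; z points along the fingers, y is the line along which they close (so a half turn about z gives the same grasp; the last joint's range is limited). The gripper opens to 85 mm and grips with 20 to 120 N. Pads are 22 mm wide; open, the fingers measure 114 mm over their backs; the gripper's body (76 mm by 85 mm) begins 54 mm behind the grasp point. The pads swing forward as they close: fully open they stand 13 mm farther back than shut.
Start: joints at [-1.283, 0.48, 1.596, -0, 1.065, -0.047], TCP at [213.593, -613.898, 231.297] pointing down, gripper open.
Joint ranges: [-2.75, 2.75], [-0.82, 2.05], [0.23, 2.67], [-1.56, 4.7], [0.09, 2.69], [-2.92, 2.92]. Speed limits (rad/s): [1.89, 1.89, 2.39, 3.01, 3.01, 3.01].

## Interface

Orientations are given as a unit quaternion [x, y, z, w].
In Python, from plant import readout, eyes, close_job gives the robot as it stands.
- The arm moves only by the tool drive_tool, never from a script. Its argument "series" is text: rows parted by semicolons, each of 7 numbers parted by spaces: the shift along the tool's x, y, z in mm, then the turn, a rotation vector about the tool's x, y, z in degrees, then the finger opening in mm, from 0 to 85.4. A call has 1 to 10 rows; each row shifts and turns the commanded pose from where the row before left it, along the tool's axes as they then stand; what a row does not reach is not made up. A row lasts 1/12 s, in which the tool goes at most 41.7 mm and 7.16 degrees, less where a joint would pass 70% of its speed; a pose out of reach is approached as far as the arm can. A call with a gripper value outside its range is refused whole. The fingers move at their own pace and stop on an object; "force" is the grip in N (left out, the last holds). Time passes only in rows, so rows that do not move let the fingers close. It gives the time, the measured TCP pose, the force, the opening and the grip force at its end, in the units of the state.
- readout.get_state(): the state, without advancing time (a new reading comes with each control period).
- eyes.grab_frame(name): name is "scene" or "top"; returns a dict with "frame" (400x640x3 uint8, red, green, blue), "camera_matrix" (3x3 intrinsics, pixels), "origin" and "rotation" of the camera in the world. Camera axes: x right, y down, z forward; pixel columns grow to the right and rows downward; lengths in mm; the calibration is good to about 2 mm. A picture is of the moment at which its call begins. There is no depth.
- close_job(): hands the job in; it is judged then, once.
The state is a dict: "time_s": time; "joints": joint angles; "dq": joint speeds; "tau": joint torques, N m; "ee_pos": TCP position; "tool_rot": TCP orientation; "ft_force": force on the tool from outside, world axes, zero at the start; "ft_torque": the same for the moment, N m; "opening": finger opening in mm; "grasp_force": force on a finger pad.
Only numpy, scipy, OpenCV 4.12 (cv2) and the standard library are available. Lean on these libraries where they do the work, as an engineer would, in place of code of your own. Each camera call takes 0.05 s, during which the arm holds its last target. There are 200 camera calls.

## Working session

There is one attempt and no reset: what is moved stays moved. The work goes in short steps, Python scripts to look and compute and a tool call to move; the robot and the scene stay as the last step left them, time stands still between calls to the robot, and variables do not carry over. Pictures are saved under pics/ and viewed, at most 10 in all, crops included, and the job is handed in when it is done.

Besides the shell and the picture viewer there is one more tool, called after "Emit:" as a command line: name --argument value ..., lists and objects as JSON in quotes. drive_tool: Moves the arm, as the interface text tells. Its arguments: {"type":"object","properties":{"series":{"type":"string"},"force":{"type":"number"}},"required":["series"]}

```bash
mkdir -p pics; ls; python3 - <<'E'
from plant import readout, eyes
import cv2,pickle
print(readout.get_state())
for n in("scene","top"):
    f=eyes.grab_frame(n);pickle.dump(f,open(n+'.pkl','wb'))
    cv2.imwrite(f'pics/{n}0.png',f['frame'][:,:,::-1]);print(n,f['camera_matrix'],f['origin'],f['rotation'])
E
```

```text
pics
{'time_s': 0.0, 'joints': array([-1.28261644e+00,  4.80856379e-01,  1.59688307e+00, -4.27328396e-06,
        1.06509783e+00, -4.66078866e-02]), 'dq': array([-0.00141515,  0.00186255,  0.00079292, -0.00040547, -0.00057101,
       -0.00134793]), 'tau': array([ 6.76103256e-03, -9.50603986e+01, -4.30174613e+01,  5.39712491e-04,
        1.26842983e-02,  3.63253901e-05]), 'ee_pos': array([ 213.46357823, -613.50326709,  230.65303745]), 'tool_rot': array([ 9.86021964e-01,  1.66614223e-01, -7.68392561e-05, -6.17555813e-04]), 'ft_force': array([-0.51228472,  0.36916718,  0.02226054]), 'ft_torque': array([-0.02183183, -0.00570922, -0.04955602]), 'grasp_force': 0.0, 'opening': 85.53651337419193}
scene [[431.76755992   0.         315.96121752]
 [  0.         431.76755992 194.2371033 ]
 [  0.           0.           1.        ]] [1190.12194639  179.4065524  1100.17179998] [ 0.58479747  0.76082789 -0.2244715  -0.16960364]
top [[475.8232086    0.         327.65310739]
 [  0.         475.8232086  205.71493422]
 [  0.           0.           1.        ]] [ 422.73157536    8.77146929 1268.98291571] [ 0.7155641  -0.69532587  0.05291645 -0.04110707]
```

View pics/scene0.png

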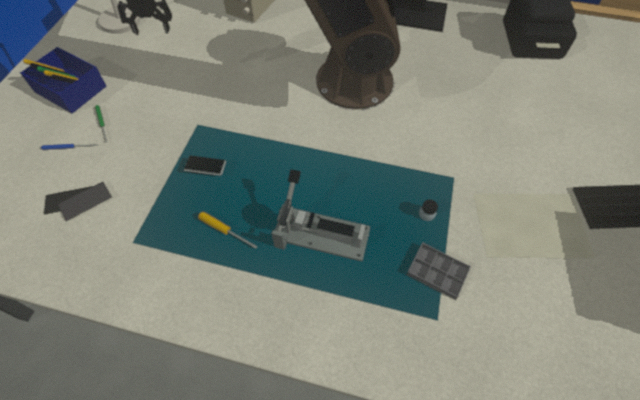

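View pics/top0.png

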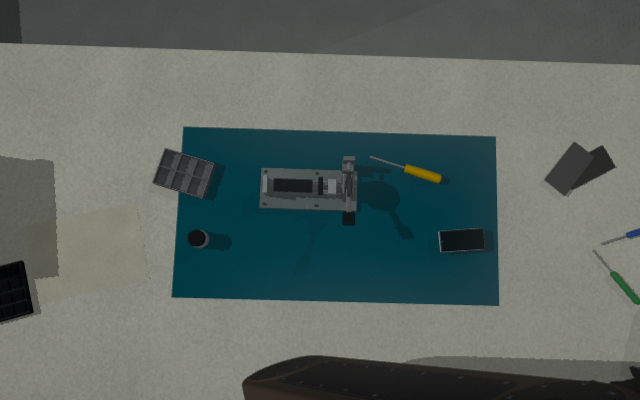

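The scene view shows the clamp near (325,235) and the phone near (205,165). The top view shows the clamp at 260-358 × 155-225, with its lever plate at (349,217), and the phone at about (462,240). I'll enlarge both.

```bash
python3 - <<'E'
import pickle,cv2,numpy as np
t=pickle.load(open('top.pkl','rb'))['frame'][:,:,::-1]
s=pickle.load(open('scene.pkl','rb'))['frame'][:,:,::-1]
def c(im,x0,y0,w,h,k):
    o=cv2.convertScaleAbs(cv2.resize(im[y0:y0+h,x0:x0+w],None,fx=k,fy=k,interpolation=cv2.INTER_CUBIC),alpha=1.6)
    for x in range(0,w,10): cv2.line(o,(x*k,0),(x*k,6),(0,255,255),1); cv2.putText(o,str(x+x0),(x*k,16),0,.33,(0,255,255),1)
    for y in range(0,h,10): cv2.line(o,(0,y*k),(6,y*k),(0,255,255),1); cv2.putText(o,str(y+y0),(8,y*k+4),0,.33,(0,255,255),1)
    return o
a=c(t,250,150,114,80,7); b=c(t,432,222,60,40,6)
o=np.zeros((600,800,3),np.uint8); o[:560,:798]=a
cv2.imwrite('pics/c1.png',o)
o=np.zeros((600,800,3),np.uint8); o[:240,:360]=b
o[:240,370:370+420]=c(s,175,145,70,40,6); o[245:245+350,:770]=c(s,265,165,110,50,7)[:350,:770]
o=np.zeros((600,800,3),np.uint8); o[:160,:240]=c(t,432,222,60,40,4);o[:160,300:300+280]=c(s,175,145,70,40,4); o[165:165+432,:770]=c(s,265,165,110,72,7)[:432,:770][:432] if False else cv2.copyMakeBorder(c(s,265,165,110,72,6),0,0,0,110,0)[:432,:770]
cv2.imwrite('pics/c2.png',o)
E
```

```text
(no output)
```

View pics/c1.png

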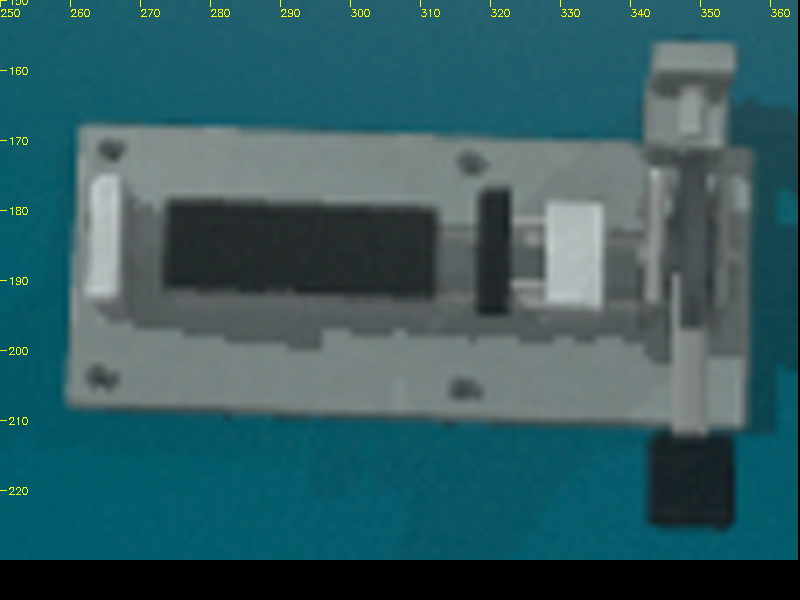

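View pics/c2.png

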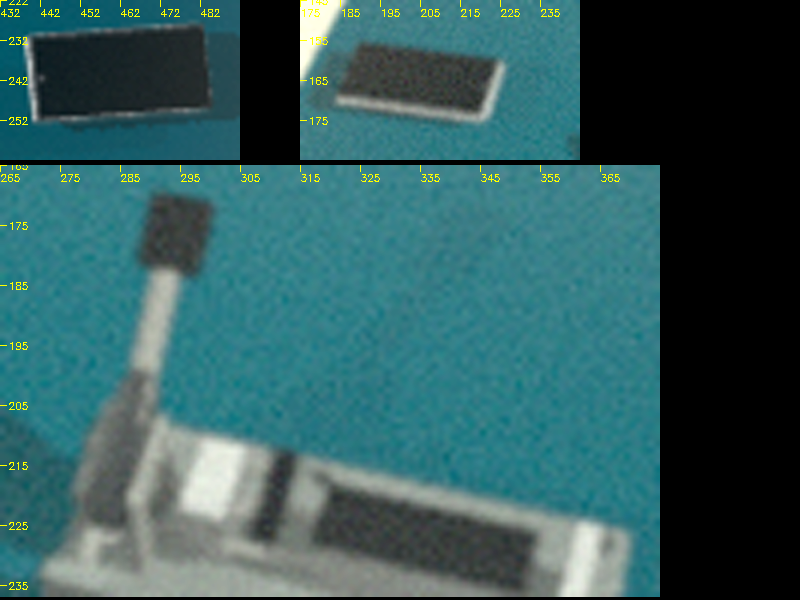

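The top crop shows the bed corners near (274,178), (313,179), (312,193) and (273,191), the stop face at x≈267 and the lever plate at 342-355 × 212-225. The phone corners are near (438,231), (482,228), (485,248) and (441,252). I'll fit the poses to these.

```bash
cat > h.py <<'E'
import pickle,numpy as np
from scipy.optimize import least_squares
from scipy.spatial.transform import Rotation as R
def proj(f,P):
    q=(np.asarray(P,float)-f['origin'])@R.from_quat(f['rotation']).as_matrix()
    u=q@np.asarray(f['camera_matrix']).T
    return u[:,:2]/u[:,2:]
def place(p,P):
    P=np.array(P,float);c,s=np.cos(p[2]),np.sin(p[2])
    return np.c_[p[0]+c*P[:,0]-s*P[:,1],p[1]+s*P[:,0]+c*P[:,1],P[:,2]]
def fit(obs,p0):
    "obs: list of (frame, local pts, pixels)"
    r=lambda p:np.concatenate([(proj(f,place(p,P))-u).ravel() for f,P,u in obs])
    s=least_squares(r,p0,loss='soft_l1');return s.x,r(s.x).reshape(-1,2)
E
python3 - <<'E'
from h import *
T=pickle.load(open('top.pkl','rb'));S=pickle.load(open('scene.pkl','rb'))
def px(l,k,x0,y0): return (np.array(l)+.5)/k-.5+np.array([x0,y0])
# top view: image left = +y, up = +x
bed=[(17,50,60),(17,-50,60),(-17,-50,60),(-17,50,60)]
stop=[(23,65,68),(-23,65,68)]
base=[(55,90,12),(55,-170,12),(-55,-170,12),(-55,90,12)]
pad=[(23,-65,70),(-23,-65,70)]
ut=px([(168,198),(438,206),(435,300),(163,290),(120,176),(116,298),(78,125),(752,148),(746,428),(66,404),(482,187),(480,314)],7,250,150)
x,r=fit([(T,bed+stop+base+pad,ut)],[600,0,0]);print(x,np.degrees(x[2]));print(r.round(1).tolist())
us=px([(328,485-165),(538,536-165),(600-6,526-165),(292,454-165)],6,265,165)
ss=[(-17,-50,60),(-17,50,60),(-23,65,68),(-23,-65,70)]
print('scene resid',(proj(S,place(x,ss))-us).round(1).tolist())
ph=[(29,60,29),(29,-60,29),(-29,-60,29),(-29,60,29)]
up=px([(28,37),(202,27),(212,107),(36,120)],4,432,222)
y,r=fit([(T,ph,up)],[500,-300,0]);print(y,np.degrees(y[2]));print(r.round(1).tolist())
us=px([(60,43),(205,60),(186,118),(37,97)],4,175,145)
# scene: right=+y, down=+x (camera opposite robot)
phs=[(-29,-60,29),(-29,60,29),(29,60,29),(29,-60,29)]
print((proj(S,place(y,phs))-us).round(1).tolist())
z,r=fit([(T,ph,up),(S,phs,us)],[500,-300,0]);print(z)
a=np.radians(30);h=place(x,[(-102*np.cos(a)-9*0,-142,75+102*np.sin(a)+5)]);print(h)
print(proj(T,h),proj(S,h))
E
```

```text
[ 6.35706296e+02  8.27500306e+01 -5.04064525e-03] -0.2888076986837909
[[-0.2, 0.1], [0.0, 0.3], [-0.1, -0.1], [-0.1, -0.1], [0.6, 0.1], [0.3, 0.4], [0.1, -0.5], [0.4, -0.4], [0.3, 0.1], [-0.3, 0.2], [-0.4, 0.2], [-0.7, -0.2]]
scene resid [[0.6, -0.2], [1.0, -0.4], [-2.3, -0.7], [1.9, 0.1]]
[ 5.09716057e+02 -3.62590126e+02  9.90142010e-02] 5.673095831853042
[[-0.9, -0.6], [0.8, -1.3], [0.8, 0.8], [-0.7, 0.8]]
[[-0.4, -0.7], [0.4, -0.1], [-0.0, 0.4], [-0.6, 0.6]]
[ 5.09454585e+02 -3.62384136e+02  9.89913490e-02]
[[546.6570589 -58.802904  131.       ]]
[[348.34913178 218.14392696]] [[294.29555582 175.4401428 ]]
```

Emit:
drive_tool --series "0 0 0 0 0 -7 85;0 0 0 0 0 -7 85;0 0 0 0 0 -7 85;0 0 0 0 0 -7 85;0 0 0 0 0 -7 85;0 0 0 0 0 -7 85;0 0 0 0 0 -7 85;0 0 0 0 0 -7 85;0 0 0 0 0 -7 85;0 0 0 0 0 -7 85"

```text
time_s: 0.93
ee_pos: [213.5, -613.7, 230.9]
tool_rot: [0.71, 0.704, 0.0, -0.0]
ft_force: [-0.4, -0.0, 0.7]
opening: 84.8
grasp_force: 0.0
```

Emit:
drive_tool --series "0 0 0 0 0 -6.5 85;24 34 0 0 0 0 85;24 34 0 0 0 0 85;24 34 0 0 0 0 85;24 34 0 0 0 0 85;24 34 0 0 0 0 85;24 34 0 0 0 0 85;24 34 0 0 0 0 85;24 34 0 0 0 0 85;24 34 0 0 0 0 85"

```text
time_s: 1.77
ee_pos: [497.9, -366.9, 231.1]
tool_rot: [0.671, 0.741, -0.0, -0.0]
ft_force: [0.6, -1.0, -0.7]
opening: 84.8
grasp_force: 0.0
```

```bash
cat > d.py <<'E'
import sys,numpy as np
from plant import readout
from scipy.spatial.transform import Rotation as R
# args: x y z yaw_deg(tool x axis), tool down -> remaining shift in tool axes, turn
a=list(map(float,sys.argv[1:5]));s=readout.get_state();Q=R.from_quat(s['tool_rot'])
c,n=np.cos(np.radians(a[3])),np.sin(np.radians(a[3]))
G=R.from_matrix(np.array([[c,n,0],[n,-c,0],[0,0,-1]]))
print('t',round(s['time_s'],2),'pos',s['ee_pos'].round(1),'F',s['ft_force'].round(1),'op',round(s['opening'],1),'grip',round(s['grasp_force'],1),'j6',s['joints'][5].round(2))
d=np.array(a[:3])-s['ee_pos']
print('shift now-axes',Q.inv().apply(d).round(1),'in goal axes',G.inv().apply(d).round(1),'turn',np.degrees((Q.inv()*G).as_rotvec()).round(2))
E
python3 d.py 509.5 -362.4 5 95.67
```

```text
t 1.77 pos [ 497.9 -366.9  231.1] F [ 0.6 -1.  -0.7] op 84.8 grip 0.0 j6 -0.78
shift now-axes [  3.3  12.1 226.1] in goal axes [  3.3  12.  226.1] turn [-0.02 -0.02  0.01]
```

Emit:
drive_tool --series "1.5 6 20 0 0 0 85;1.5 6 25 0 0 0 85;0 0 30 0 0 0 85;0 0 30 0 0 0 85;0 0 25 0 0 0 85;0 0 15 0 0 0 85;0 0 10 0 0 0 85;0 0 0 0 0 0 85;0 0 0 0 0 0 85"

```text
time_s: 2.52
ee_pos: [508.3, -364.5, 76.3]
tool_rot: [0.671, 0.741, -0.0, -0.0]
ft_force: [0.2, -0.3, 0.7]
opening: 85.1
grasp_force: 0.0
```

```bash
python3 d.py 509.5 -362.4 5 95.67; python3 - <<'E'
from plant import eyes
import cv2,numpy as np
o=np.zeros((600,800,3),np.uint8)
for n,(x,y),r in(("top",(410,200),0),("scene",(150,110),300)):
    f=eyes.grab_frame(n)['frame'][y:y+75,x:x+130,::-1]
    o[r:r+300,:520]=cv2.convertScaleAbs(cv2.resize(f,None,fx=4,fy=4,interpolation=cv2.INTER_CUBIC),alpha=1.6)
cv2.imwrite('pics/g1.png',o)
E
```

```text
t 2.52 pos [ 508.3 -364.5   76.3] F [ 0.2 -0.3  0.7] op 85.1 grip 0.0 j6 -0.77
shift now-axes [ 1.9  1.4 71.3] in goal axes [ 2.   1.4 71.3] turn [-0.02 -0.02  0.01]
```

View pics/g1.png

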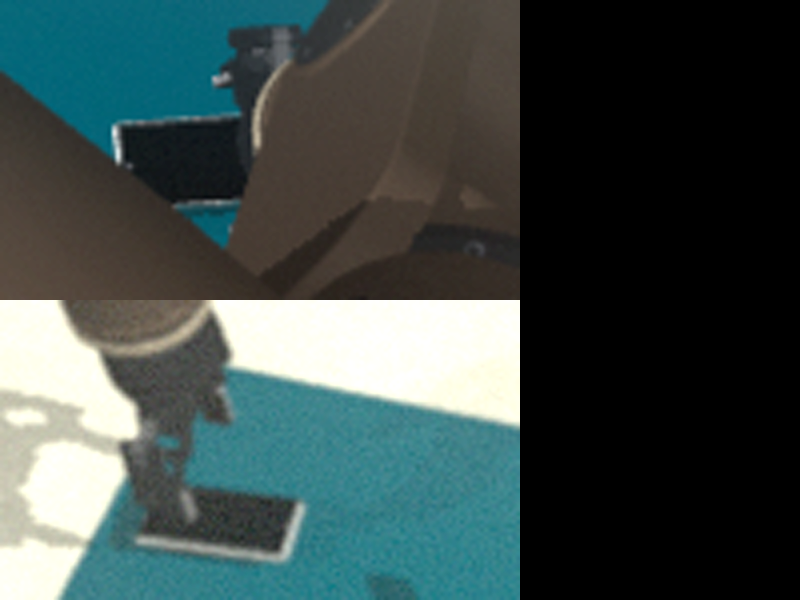

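The fingers straddle the phone (top crop at about (250,130); scene crop at about (175,510)), so I'll descend and grip.

Emit:
drive_tool --series "1.9 1.4 10 0 0 0 85;0 0 15 0 0 0 85;0 0 15 0 0 0 85;0 0 12 0 0 0 85;0 0 10 0 0 0 85;0 0 6 0 0 0 85;0 0 3 0 0 0 85;0 0 0 0 0 0 85;0 0 0 0 0 0 85"

```text
time_s: 3.37
ee_pos: [509.8, -362.6, 5.6]
tool_rot: [0.671, 0.741, 0.0, 0.0]
ft_force: [-0.3, -0.9, -0.1]
opening: 85.0
grasp_force: 0.0
```

```bash
python3 d.py 509.5 -362.4 5 95.67
```

```text
t 3.37 pos [ 509.8 -362.6    5.6] F [-0.3 -0.9 -0.1] op 85.0 grip 0.0 j6 -0.77
shift now-axes [ 0.3 -0.3  0.6] in goal axes [ 0.3 -0.3  0.6] turn [0.02 0.02 0.01]
```

Close gradually.

Emit:
drive_tool --series "0 0 0 0 0 0 75;0 0 0 0 0 0 70;0 0 0 0 0 0 66;0 0 0 0 0 0 63;0 0 0 0 0 0 61;0 0 0 0 0 0 59;0 0 0 0 0 0 57;0 0 0 0 0 0 54;0 0 0 0 0 0 54;0 0 0 0 0 0 54" --force 35

```text
time_s: 4.2
ee_pos: [509.5, -362.5, 5.6]
tool_rot: [0.671, 0.741, -0.0, 0.0]
ft_force: [-1.2, 0.6, 5.6]
opening: 57.5
grasp_force: 36.1
```

Emit:
drive_tool --series "0 0 -2 0 0 0 50;0 0 -4 0 0 0 50;0 0 -6 0 0 0 50;0 0 -10 0 0 0 50;0 0 -16 0 0 0 50;0 0 -20 0 0 0 50;0 0 -20 0 0 0 50;0 0 -15 0 0 0 50;0 0 -7 0 0 0 50;0 0 0 0 0 0 50"

```text
time_s: 5.03
ee_pos: [510.5, -363.1, 107.6]
tool_rot: [0.671, 0.741, 0.0, 0.002]
ft_force: [0.6, -0.4, -1.9]
opening: 57.3
grasp_force: 38.0
```

Emit:
drive_tool --series "0 0 -15 0 0 3 50;0 0 -25 0 0 3 50;0 0 -30 0 0 0 50;5 2 -20 0 0 0 50;15 4 -10 0 0 0 50;25 7 0 0 0 0 50;35 10 0 0 0 0 50;38 11 0 0 0 0 50;38 11 0 0 0 0 50;38 11 0 0 0 0 50"

```text
time_s: 5.87
ee_pos: [566.1, -166.2, 204.1]
tool_rot: [0.709, 0.705, -0.0, -0.001]
ft_force: [0.8, -0.1, -1.3]
opening: 57.5
grasp_force: 38.3
```

Emit:
drive_tool --series "38 11 0 0 0 0 50;38 11 0 0 0 0 50;38 11 0 0 0 0 50;38 11 0 0 0 0 50;35 10 0 0 0 0 50;25 7 0 0 0 0 50;15 4 0 0 0 0 50;10 2 0 0 0 0 50;0 0 0 0 0 0 50;0 0 0 0 0 0 50"

```text
time_s: 6.7
ee_pos: [634.3, 67.6, 204.7]
tool_rot: [0.709, 0.705, -0.001, -0.0]
ft_force: [-0.6, -0.0, -1.9]
opening: 57.5
grasp_force: 38.3
```

```bash
python3 d.py 635.7 82.75 110 89.71
```

```text
t 6.7 pos [634.3  67.6 204.7] F [-0.6 -0.  -1.9] op 57.5 grip 38.3 j6 0.06
shift now-axes [15.2  1.4 94.7] in goal axes [15.2  1.3 94.7] turn [-0.07  0.02  0.  ]
```

Emit:
drive_tool --series "4 1.3 10 0 0 0 50;6 0 20 0 0 0 50;5.2 0 25 0 0 0 50;0 0 20 0 0 0 50;0 0 12 0 0 0 50;0 0 8 0 0 0 50;0 0 8 0 0 0 50;0 0 6 0 0 0 50;0 0 5 0 0 0 50;0 0 0 0 0 0 50"

```text
time_s: 7.53
ee_pos: [636.2, 82.9, 90.8]
tool_rot: [0.709, 0.705, -0.0, -0.0]
ft_force: [-0.3, -0.0, -2.3]
opening: 57.1
grasp_force: 38.2
```

```bash
python3 d.py 635.7 82.75 46 89.71; python3 - <<'E'
from plant import eyes
import cv2,numpy as np,pickle
o=np.zeros((600,800,3),np.uint8)
for n,(x,y),r in(("top",(245,150),0),("scene",(260,185),300)):
    F=eyes.grab_frame(n);pickle.dump(F,open(n+'2.pkl','wb'));k=6 if n=='top' else 6
    w,h=130,50
    f=F['frame'][y:y+h,x:x+w,::-1]
    o[r:r+h*k,:w*k]=cv2.convertScaleAbs(cv2.resize(f,None,fx=k,fy=k,interpolation=cv2.INTER_CUBIC),alpha=1.6)
cv2.imwrite('pics/p1.png',o)
E
```

```text
t 7.53 pos [636.2  82.9  90.8] F [-0.3 -0.  -2.3] op 57.1 grip 38.2 j6 0.09
shift now-axes [-0.1 -0.5 44.8] in goal axes [-0.1 -0.5 44.8] turn [-0.02  0.   -0.04]
```

View pics/p1.png

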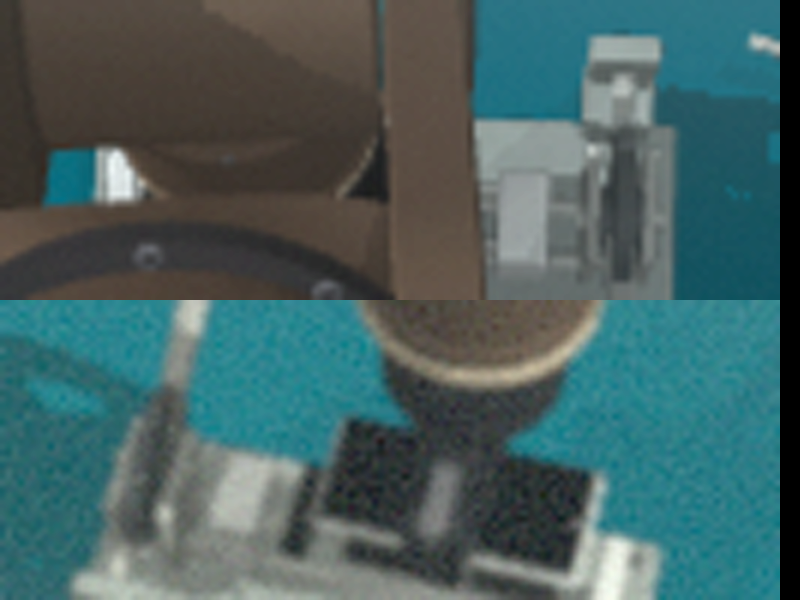

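```bash
python3 - <<'E'
from h import *
S=pickle.load(open('scene2.pkl','rb'))
phs=[(-29,-60,114.2),(-29,60,114.2),(29,60,114.2),(29,-60,114.2)]
u=(np.array([(345,114),(606,176),(583,272),(317,218)])+.5)/6-.5+[260,185]
x,r=fit([(S,phs,u)],[636,83,0]);print(x,np.degrees(x[2]),r.round(2).tolist())
print(((proj(S,place([636,83,-.005],phs))-[260,185]+.5)*6-.5).round(0).tolist())
# stop top corners & pad top corners predicted from fixture pose
fx=[(-23,65,68),(23,65,68),(-23,77,68),(23,77,68),(-23,-65,70),(23,-65,70),(23,-77,70)]
print(((proj(S,place([635.7,82.75,-.005],fx))-[260,185]+.5)*6-.5).round(0).tolist())
E
```

```text
[6.34561500e+02 8.21528938e+01 1.38221645e-02] 0.7919516887441682 [[-0.0, -0.6], [0.57, -1.53], [0.11, 1.39], [-0.76, 0.47]]
[[348.0, 112.0], [611.0, 172.0], [583.0, 286.0], [313.0, 222.0]]
[[610.0, 237.0], [589.0, 324.0], [636.0, 243.0], [615.0, 331.0], [334.0, 170.0], [307.0, 255.0], [281.0, 249.0]]
```

Emit:
drive_tool --series "0 -0.4 5 0 0 0 50;0 0 8 0 0 0 50;0 0 9 0 0 0 50;0 0 8 0 0 0 50;0 0 5 0 0 0 50;0 0 3 0 0 0 50;0 0 2 0 0 0 50;0 0 0 0 0 0 50;0 0 0 0 0 0 50"

```text
time_s: 8.38
ee_pos: [636.0, 83.1, 51.4]
tool_rot: [0.709, 0.705, 0.0, 0.0]
ft_force: [0.6, 0.8, -1.7]
opening: 57.1
grasp_force: 38.3
```

Emit:
drive_tool --series "0 0 0.7 0 0 0 50;0 0 0.7 0 0 0 50;0 0 0.6 0 0 0 50;0 0 0.5 0 0 0 50;0 0 0 0 0 0 50;0 0 0 0 0 0 50"

```text
time_s: 8.88
ee_pos: [635.9, 83.0, 48.8]
tool_rot: [0.709, 0.705, 0.0, -0.0]
ft_force: [-0.1, 0.7, -2.3]
opening: 57.1
grasp_force: 38.3
```

Emit:
drive_tool --series "0 0 0.5 0 0 0 50;0 0 0.5 0 0 0 50;0 0 0.5 0 0 0 50;0 0 0 0 0 0 50;0 0 0 0 0 0 50"

```text
time_s: 9.3
ee_pos: [635.9, 83.0, 47.2]
tool_rot: [0.709, 0.705, -0.0, -0.0]
ft_force: [0.0, -0.5, -1.7]
opening: 57.1
grasp_force: 38.3
```

Emit:
drive_tool --series "0 0 0.4 0 0 0 50;0 0 0.4 0 0 0 50;0 0 0 0 0 0 50;0 0 0 0 0 0 50"

```text
time_s: 9.63
ee_pos: [635.9, 83.1, 46.5]
tool_rot: [0.709, 0.705, -0.0, -0.0]
ft_force: [-0.1, -0.4, -2.1]
opening: 57.3
grasp_force: 38.3
```

Emit:
drive_tool --series "0 0 0.3 0 0 0 50;0 0 0.3 0 0 0 50;0 0 0 0 0 0 50;0 0 0 0 0 0 50"

```text
time_s: 9.97
ee_pos: [635.9, 83.1, 45.9]
tool_rot: [0.709, 0.705, -0.0, -0.0]
ft_force: [0.2, -0.6, -1.1]
opening: 57.3
grasp_force: 38.3
```

Emit:
drive_tool --series "0 0 0.3 0 0 0 50;0 0 0.3 0 0 0 50;0 0 0 0 0 0 50;0 0 0 0 0 0 50"

```text
time_s: 10.3
ee_pos: [636.0, 83.1, 45.6]
tool_rot: [0.709, 0.705, 0.0, 0.0]
ft_force: [-1.0, -0.2, 5.5]
opening: 57.1
grasp_force: 39.0
```

Emit:
drive_tool --series "0 0 0 0 0 0 58;0 0 0 0 0 0 60;0 0 0 0 0 0 63;0 0 0 0 0 0 67;0 0 0 0 0 0 72;0 0 0 0 0 0 78;0 0 0 0 0 0 85;0 0 0 0 0 0 85;0 0 0 0 0 0 85"

```text
time_s: 11.05
ee_pos: [635.9, 83.1, 45.3]
tool_rot: [0.709, 0.705, -0.0, -0.0]
ft_force: [-0.5, 0.5, -0.1]
opening: 84.9
grasp_force: 0.0
```

Emit:
drive_tool --series "0 0 -3 0 0 0 85;0 0 -8 0 0 0 85;0 0 -15 0 0 0 85;0 0 -25 0 0 0 85;0 0 -30 0 0 0 85;0 0 -35 0 0 0 85;0 0 -30 0 0 0 85;0 0 -20 0 0 0 85;0 0 0 0 0 0 60;0 0 0 0 0 0 30"

```text
time_s: 11.88
ee_pos: [636.6, 83.1, 213.3]
tool_rot: [0.709, 0.705, 0.001, 0.001]
ft_force: [0.7, -0.8, 0.5]
opening: 63.2
grasp_force: 0.0
```

```bash
python3 d.py 546.7 -58.8 150 89.71
```

```text
t 11.88 pos [636.6  83.1 213.3] F [ 0.7 -0.8  0.5] op 63.2 grip 0.0 j6 0.09
shift now-axes [-142.5  -89.3   63. ] in goal axes [-142.4  -89.2   63.3] turn [ 0.18 -0.02 -0.02]
```

Emit:
drive_tool --series "-8 -5 0 0 0 0 0;-16 -10 0 0 0 0 0;-24 -15 0 0 0 0 0;-30 -19 0 0 0 0 0;-28 -17 0 0 0 0 0;-20 -12 0 0 0 0 0;-12 -7 0 0 0 0 0;-4 -2 8 0 0 0 0;0 0 12 0 0 0 0;0 0 0 0 0 0 0" --force 30

```text
time_s: 12.72
ee_pos: [546.9, -58.2, 188.8]
tool_rot: [0.709, 0.705, -0.001, -0.001]
ft_force: [-0.4, 0.8, -1.2]
opening: 0.1
grasp_force: 0.0
```

```bash
python3 d.py 549 -58.8 140 89.71; python3 - <<'E'
from plant import eyes
import cv2,numpy as np,pickle
o=np.zeros((600,800,3),np.uint8)
for n,(x,y),r in(("top",(245,150),0),("scene",(260,185),300)):
    F=eyes.grab_frame(n);pickle.dump(F,open(n+'3.pkl','wb'));k=6
    w,h=130,50
    f=F['frame'][y:y+h,x:x+w,::-1]
    o[r:r+h*k,:w*k]=cv2.convertScaleAbs(cv2.resize(f,None,fx=k,fy=k,interpolation=cv2.INTER_CUBIC),alpha=1.6)
cv2.imwrite('pics/p2.png',o)
E
```

```text
t 12.72 pos [546.9 -58.2 188.8] F [-0.4  0.8 -1.2] op 0.1 grip 0.0 j6 -0.16
shift now-axes [-0.6  2.2 48.8] in goal axes [-0.6  2.1 48.8] turn [-0.18 -0.04 -0.06]
```

View pics/p2.png

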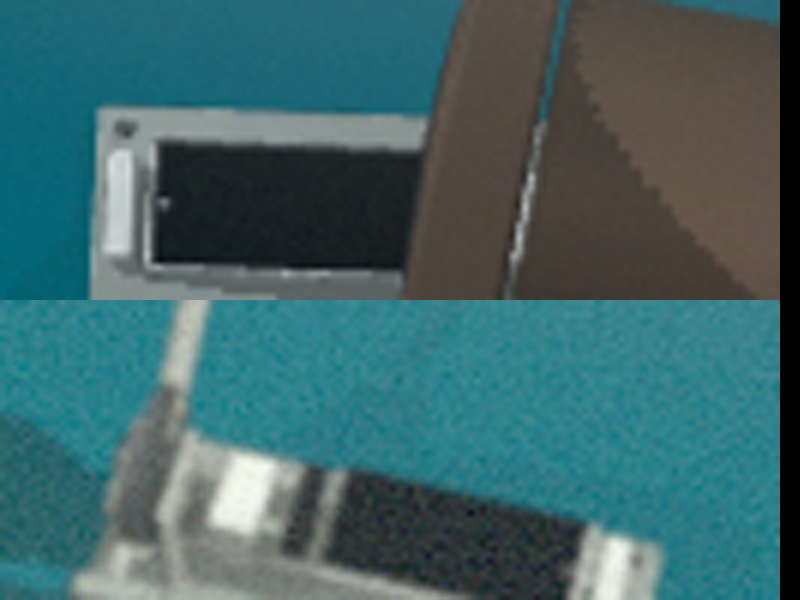

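The phone lies square and centred on the bed: in the top crop its left end spans rows 140-268 against the stop's 150-256, with a gap of about 6 mm. Next I'll go down to the lever.

Emit:
drive_tool --series "-0.6 2 10 0 0 0 0;0 0 15 0 0 0 0;0 0 12 0 0 0 0;0 0 7 0 0 0 0;0 0 3 0 0 0 0;0 0 0 0 0 0 0"

```text
time_s: 13.32
ee_pos: [550.0, -58.8, 143.6]
tool_rot: [0.709, 0.705, -0.0, -0.0]
ft_force: [0.1, -0.0, 0.2]
opening: -0.3
grasp_force: 0.0
```

Emit:
drive_tool --series "0 0 1 0 0 0 0;0 0 1 0 0 0 0;0 0 1 0 0 0 0;0 0 1 0 0 0 0;0 0 1 0 0 0 0;0 0 0 0 0 0 0"

```text
time_s: 13.82
ee_pos: [550.1, -59.1, 139.3]
tool_rot: [0.709, 0.705, 0.0, 0.0]
ft_force: [0.2, 0.5, -0.2]
opening: 0.2
grasp_force: 0.0
```

Emit:
drive_tool --series "0 0 1 0 0 0 0;0 0 1 0 0 0 0;0 0 1 0 0 0 0;0 0 1 0 0 0 0;0 0 1 0 0 0 0;0 0 0 0 0 0 0"

```text
time_s: 14.32
ee_pos: [550.0, -59.0, 134.1]
tool_rot: [0.709, 0.705, -0.0, -0.0]
ft_force: [-0.7, 0.2, -0.3]
opening: -0.0
grasp_force: 0.0
```

Emit:
drive_tool --series "0 0 1 0 0 0 0;0 0 1 0 0 0 0;0 -0.3 1 0 0 0 0;0 -0.3 1 0 0 0 0;0 -0.3 1 0 0 0 0;0 -0.3 1 0 0 0 0;0 0 0 0 0 0 0"

```text
time_s: 14.9
ee_pos: [549.2, -59.1, 128.6]
tool_rot: [0.709, 0.705, 0.0, 0.0]
ft_force: [-0.4, -0.3, 5.8]
opening: 0.2
grasp_force: 2.9
```

Emit:
drive_tool --series "0 -0.4 1 0 0 0 0;0 -0.4 1 0 0 0 0;0 -0.4 1 0 0 0 0;0 -0.4 1 0 0 0 0;0 0 0 0 0 0 0"

```text
time_s: 15.32
ee_pos: [547.6, -59.1, 124.8]
tool_rot: [0.709, 0.705, 0.0, 0.0]
ft_force: [-1.0, 0.1, 10.2]
opening: -0.5
grasp_force: 4.7
```

Emit:
drive_tool --series "0 -0.4 1 0 0 0 0;0 -0.4 1 0 0 0 0;0 -0.4 1 0 0 0 0;0 -0.4 1 0 0 0 0;0 0 0 0 0 0 0"

```text
time_s: 15.73
ee_pos: [545.8, -59.1, 120.7]
tool_rot: [0.709, 0.705, 0.0, 0.0]
ft_force: [-0.9, -0.3, 6.3]
opening: 0.1
grasp_force: 3.1
```

Emit:
drive_tool --series "0 -0.4 1 0 0 0 0;0 -0.4 1 0 0 0 0;0 -0.4 1 0 0 0 0;0 -0.4 1 0 0 0 0;0 0 0 0 0 0 0"

```text
time_s: 16.15
ee_pos: [544.1, -59.1, 116.4]
tool_rot: [0.709, 0.705, -0.0, 0.0]
ft_force: [-1.3, -0.5, 6.2]
opening: -0.1
grasp_force: 2.6
```

Emit:
drive_tool --series "0 -0.4 1 0 0 0 0;0 -0.4 1 0 0 0 0;0 -0.4 1 0 0 0 0;0 0 0 0 0 0 0"

```text
time_s: 16.48
ee_pos: [542.9, -59.1, 113.6]
tool_rot: [0.709, 0.705, 0.0, 0.0]
ft_force: [-1.5, -0.1, 9.3]
opening: -0.0
grasp_force: 3.7
```

Emit:
drive_tool --series "0 -0.3 1 0 0 0 0;0 -0.3 1 0 0 0 0;0 -0.3 1 0 0 0 0;0 -0.3 1 0 0 0 0;0 0 0 0 0 0 0"

```text
time_s: 16.9
ee_pos: [541.5, -59.1, 109.6]
tool_rot: [0.709, 0.705, -0.0, -0.0]
ft_force: [-3.3, -0.0, 9.9]
opening: -0.2
grasp_force: 4.1
```

Emit:
drive_tool --series "0 -0.3 1 0 0 0 0;0 -0.3 1 0 0 0 0;0 -0.3 1 0 0 0 0;0 -0.3 1 0 0 0 0;0 0 0 0 0 0 0"

```text
time_s: 17.32
ee_pos: [540.2, -59.1, 105.7]
tool_rot: [0.709, 0.705, -0.0, -0.0]
ft_force: [-5.8, -0.7, 12.2]
opening: -0.2
grasp_force: 5.5
```

Emit:
drive_tool --series "0 -0.3 1 0 0 0 0;0 -0.3 1 0 0 0 0;0 -0.3 1 0 0 0 0;0 0 0 0 0 0 0"

```text
time_s: 17.65
ee_pos: [539.3, -59.0, 102.4]
tool_rot: [0.709, 0.705, -0.0, -0.0]
ft_force: [-1.8, -0.7, 4.4]
opening: -0.2
grasp_force: 2.0
```

Emit:
drive_tool --series "0 -0.3 1 0 0 0 0;0 -0.3 1 0 0 0 0;0 -0.3 1 0 0 0 0;0 0 0 0 0 0 0"

```text
time_s: 17.98
ee_pos: [538.6, -59.0, 99.4]
tool_rot: [0.709, 0.705, -0.0, -0.0]
ft_force: [-0.8, 0.0, 5.8]
opening: 0.1
grasp_force: 2.5
```

Emit:
drive_tool --series "0 -0.2 1 0 0 0 0;0 -0.2 1 0 0 0 0;0 -0.2 1 0 0 0 0;0 -0.2 1 0 0 0 0;0 0 0 0 0 0 0"

```text
time_s: 18.4
ee_pos: [537.7, -59.0, 95.4]
tool_rot: [0.709, 0.705, -0.0, -0.0]
ft_force: [-3.1, 0.6, 8.0]
opening: 0.1
grasp_force: 4.0
```

Emit:
drive_tool --series "0 -0.2 1 0 0 0 0;0 -0.2 1 0 0 0 0;0 -0.2 1 0 0 0 0;0 -0.2 1 0 0 0 0;0 0 0 0 0 0 0"

```text
time_s: 18.82
ee_pos: [537.1, -59.0, 91.6]
tool_rot: [0.709, 0.705, -0.0, 0.0]
ft_force: [-3.9, 0.9, 10.4]
opening: -0.1
grasp_force: 5.0
```

Emit:
drive_tool --series "0 -0.2 1 0 0 0 0;0 -0.2 1 0 0 0 0;0 -0.2 1 0 0 0 0;0 0 0 0 0 0 0"

```text
time_s: 19.15
ee_pos: [536.6, -59.0, 88.7]
tool_rot: [0.709, 0.705, 0.0, 0.0]
ft_force: [-3.6, 0.4, 12.6]
opening: -0.1
grasp_force: 6.3
```

Emit:
drive_tool --series "0 -0.2 1 0 0 0 0;0 -0.2 1 0 0 0 0;0 -0.2 1 0 0 0 0;0 0 0 0 0 0 0"

```text
time_s: 19.48
ee_pos: [536.1, -59.0, 85.6]
tool_rot: [0.709, 0.705, 0.0, 0.0]
ft_force: [-1.1, 0.3, 9.5]
opening: -0.1
grasp_force: 4.3
```

Emit:
drive_tool --series "0 -0.2 1 0 0 0 0;0 -0.2 1 0 0 0 0;0 -0.2 1 0 0 0 0;0 0 0 0 0 0 0"

```text
time_s: 19.82
ee_pos: [535.8, -59.1, 82.6]
tool_rot: [0.709, 0.705, 0.0, 0.0]
ft_force: [0.1, -0.5, 6.7]
opening: 0.0
grasp_force: 3.6
```

Emit:
drive_tool --series "0 0 0.8 0 0 0 0;0 0 0.8 0 0 0 0;0 0 0 0 0 0 0;0 0 0 0 0 0 0"

```text
time_s: 20.15
ee_pos: [535.8, -59.0, 81.1]
tool_rot: [0.709, 0.705, 0.0, 0.0]
ft_force: [-0.5, 0.7, 7.7]
opening: -0.0
grasp_force: 3.8
```

Emit:
drive_tool --series "0 0 0.7 0 0 0 0;0 0 0.7 0 0 0 0;0 0 0 0 0 0 0;0 0 0 0 0 0 0"

```text
time_s: 20.48
ee_pos: [535.7, -59.1, 79.8]
tool_rot: [0.709, 0.705, 0.0, 0.0]
ft_force: [-1.7, 0.4, 11.2]
opening: -0.2
grasp_force: 5.3
```

Emit:
drive_tool --series "0 0 0.6 0 0 0 0;0 0 0.6 0 0 0 0;0 0 0 0 0 0 0;0 0 0 0 0 0 0"

```text
time_s: 20.82
ee_pos: [535.7, -59.1, 78.6]
tool_rot: [0.709, 0.705, 0.0, 0.0]
ft_force: [-1.2, 0.8, 12.5]
opening: -0.2
grasp_force: 6.3
```

```bash
python3 - <<'E'
from plant import eyes
import cv2,numpy as np
o=np.zeros((600,800,3),np.uint8)
for n,(x,y),r,h in(("top",(245,155),0,42),("scene",(260,178),256,57)):
    f=eyes.grab_frame(n)['frame'][y:y+h,x:x+130,::-1]
    o[r:r+h*6,:780]=cv2.convertScaleAbs(cv2.resize(f,None,fx=6,fy=6,interpolation=cv2.INTER_CUBIC),alpha=1.6)
cv2.imwrite('pics/p3.png',o)
E
python3 d.py 535.7 -59 79.5 89.71
```

```text
t 20.92 pos [535.7 -59.1  78.6] F [-3.3  0.7 13. ] op -0.0 grip 6.3 j6 -0.16
shift now-axes [ 0.1  0.  -0.9] in goal axes [ 0.1  0.  -0.9] turn [ 0.05  0.01 -0.03]
```

View pics/p3.png

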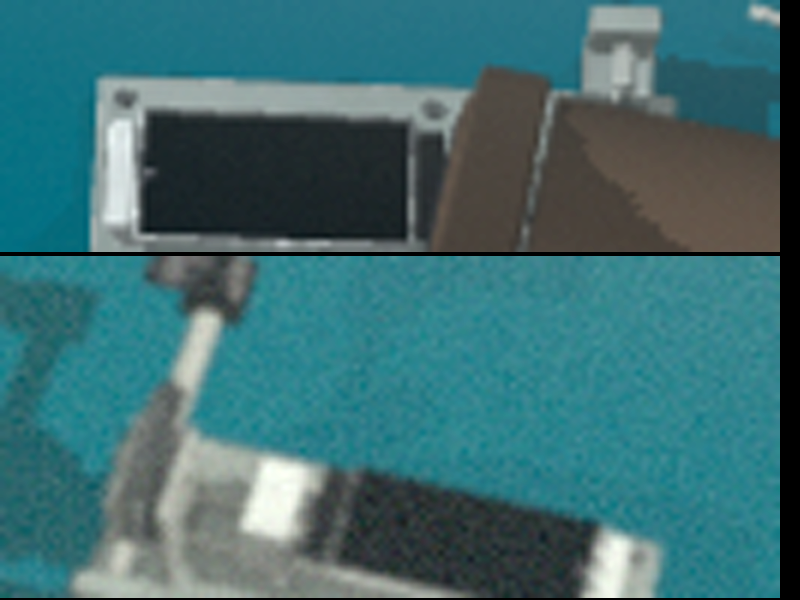

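The pad (top crop x≈420) presses the phone against the stop (x≈135), and the phone is square on the bed. The lever is held just past the third click at about 13 N.

```bash
python3 -c "
from plant import close_job
print(close_job())"
```

```text
the job is handed in; nothing more can be done
None
```

The phone lies screen up, square and centred on the bed, squeezed between pad and stop, with the lever held just past the third click; the job was handed in at about 21 s (no verdict was returned).

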